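Lock the dehumidifier's filter cover with a flat driver

TASK

The dehumidifier's filter cover is back on, but its slotted push-and-turn screw is still sprung up. Take the flat driver out of the black tray's socket, seat its blade in the slot, push the screw gently down to its bottom and, keeping the blade in the slot, give it a quarter turn clockwise so that it stays down, locked; never lean or twist hard on it. Then stand the driver fully home in its socket, without the hand touching the dehumidifier and leaving the vase, the box and the clips where they are.

Things in the scene. Friction and masses are not known exactly. Their poses are not given: they have to be found in the camera images.
- dehumidifier: low white dehumidifier, 150 mm along its x (front at -x) by 200 mm along its y, flat top 95 mm above the shelf; origin at the centre of its underside, z up. It does not shift. The screw stands in a 20.5 mm round recess of its top, 40 mm towards -x and 45 mm towards +y of the centre.
- screw_slot (a point): steel screw head, 18 mm across; the point is the centre of its top face, z up; sprung up it stands 7 mm above the dehumidifier's top. Slot along this point's x axis, right across the head, 3 mm wide, 4 mm deep, its edges bevelled 0.8 mm. It moves with the screw.
- screw (a joint): turn of the screw, rad, growing clockwise seen from above (slot yaw = dehumidifier yaw - value). Sprung up: 0.10 to 0.26, free to about 0.4, then barred by a cross pin below unless pushed right down. Locked from 1.42 to the stop at 1.80: there, on release, it rises 1.3 mm into a detent and stays. Friction 0.01 Nm.
- screw_lift (a joint): how far the screw is pushed down, m, 0 when sprung up. Spring: 3 N at 0 plus 0.25 N per mm. The bottom is hard and lies at 4.5 to 11.5 mm, differing from unit to unit and not to be seen from outside; the screw turns only within the last 1 mm or so above that bottom. Over 20 N from the driver, push and the twist's side forces together, cracks the cover.
- socket (a point): mouth of the driver socket: a 14 mm round hole, 52 mm deep, in the top of a 44 x 50 mm block rising from the black tray (164 x 104 mm, rim 26 mm high); the point is the hole's centre at the block's top, 58 mm above the shelf; z up. The tray does not shift.
- driver_handle (a point): middle of the flat driver's hexagonal handle: 64 mm long, 24 mm across flats; flats face this point's +-y axis and every 60 degrees from there. z runs along the driver from blade to handle end (32 mm above this point); the point lies 82 mm above the tip. It stands handle up, the handle's underside (50 mm above the tip) on the socket block. 95 to 155 g.
- driver_tip (a point): centre of the end of the driver's blade, hidden in the socket at first. Blade 10 mm wide along this point's x, 2 mm thick along its y, 12 mm long, then a 7 mm round shank; z points up the shank. Same axes as driver_handle. Home in the socket it lies 50 mm below the socket's mouth.
- vase: white ceramic vase, 145 mm high, 88 mm across, origin at the centre of its underside; to be left alone.
- acrylic_box: frosted acrylic box with sliding lid, 100 x 140 x 69 mm, origin at the centre of its underside; to be left alone.
- clip0: silver spring clip, 38 x 32 x 12 mm, lying in the tray's open part, origin at its underside; to be left alone.
- clip1: the other silver spring clip, the same, lying beside it in the tray; to be left alone.
Mind the look-alikes: they are no part of the job. Of the things that look like the part that bears driver_handle, the larger one is meant.

How it is judged:
On the way, in this order (a step that is already met when the one before it is completed fails the run):
1. the driver is out of its socket (z of driver_tip in the frame of socket above 0.02 m), for 0.1 s.
2. the blade is seated in the slot (z of driver_tip in the frame of screw_slot below -0.0025 m and horizontal distance between driver_tip and screw_slot below 0.004 m), for 0.1 s.
3. the screw is turned to its locked position with the blade still in the slot (all of step 2 and value of joint screw above 1.36 rad), for 0.1 s.
At the end, for the whole second after the job is handed in: The screw is turned to 1.36 rad or more and stays pushed in by itself (by at least 2 mm); the driver stands upright (within 0.1 rad) in the socket, its tip within 5 mm of the hole's axis and at least 47 mm below the mouth, at rest and released (value of joint screw above 1.36 rad and value of joint screw_lift above 0.002 m and horizontal distance between driver_tip and socket below 0.005 m and z of driver_tip in the frame of socket below -0.047 m and angle between driver_handle's own z axis and vertical below 0.1 rad and linear speed of driver below 0.02 m/s); the robot touches nothing.
It fails at once if the driver bears on the screw or cover with more than 20 N, push and twist together (contact force between driver and dehumidifier above 20 N).
It fails at once if the hand touches the dehumidifier (contact force between any of the fingers, the arm and dehumidifier above 1 N).
It fails at once if the vase is shifted by more than 15 mm (distance of vase from where it was at the start of the episode above 0.015 m).
It fails at once if the acrylic box is shifted by more than 15 mm (distance of acrylic_box from where it was at the start of the episode above 0.015 m).
It fails at once if a spring clip is shifted by more than 20 mm (distance of any of clip0, clip1 from where it was at the start of the episode above 0.02 m).
It also fails if it takes over 72 s, if anything falls off the work surface, if the arm or the gripper's body presses on something with over 40 N, if the wrist force passes 120 N, or if a joint passes its speed limit or range.

ROBOT

A 7-joint arm with a two-finger parallel gripper is mounted at the origin on the work surface. World frame = base frame: x ahead of the robot, y to its left, z up, the work surface at z = 0. Lengths are in m, angles in rad, forces in N, time in s.
With the tool pointing down it reaches from about 0.375 to 0.925 m from the base axis. Payload 3.1 kg.
Tool frame: the origin (TCP) lies between the finger pads; the fingertips stand 19 mm ahead of it and the grasp point (between the pads) is the TCP; z points along the fingers, y is the line along which they close (so a half turn about z gives the same grasp; the last joint's range is limited). The gripper opens to 85 mm and grips with 20 to 120 N. Pads are 22 mm wide; open, the fingers measure 114 mm over their backs; the gripper's body (76 mm by 85 mm) begins 54 mm behind the grasp point. The pads swing forward as they close: fully open they stand 13 mm farther back than shut.
Start: joints at [1.166, 0.383, 0.044, 1.598, -0.018, 1.161, -0.05], TCP at [0.196, -0.62, 0.25] pointing down, gripper open.
Joint ranges: [-2.61, 2.61], [-0.41, 2.15], [-1.48, 1.57], [0, 2.5], [-1.57, 4.71], [0.05, 1.97], [-2.85, 2.85]. Speed limits (rad/s): [2.79, 2.79, 3.14, 3.14, 3.14, 3.14, 3.14].

INTERFACE

Orientations are given as a unit quaternion [x, y, z, w].
In Python, from bench import move_ptp, movel, move_j, move_gripper, pause, inverse_kinematics, read_camera, camera_params, MotionError, sign_off, look_for, tip_of, read_time_s, read_qpos, read_joint_vel, read_effort, read_eef_pos, read_tcp_rot, read_ft_force, read_ft_torque, read_finger_gap, read_grasp_force gives the robot as it stands. Calls block until the motion is done:
- move_ptp(position, orientation): joint-space move of the TCP to a pose.
- movel(position, orientation=None, speed=0.15): straight line of the TCP; orientation=None keeps the orientation; speed is the mean speed in m/s.
- move_j(angles): joint-space move.
- move_gripper(opening, effort=None): finger opening in m; effort is the grip in N (None keeps the last); returns when the fingers have stopped.
- pause(seconds).
- inverse_kinematics(position, orientation): joint angles nearest the present ones, or None.
- read_camera(name): name is "side" or "top"; returns the picture (420x560x3 uint8, red, green, blue); there is no depth.
- camera_params(name): a dict with "K" (3x3 intrinsics, pixels), "dist_coeffs" ([k1, k2, p1, p2, k3] as OpenCV has them; the pictures are not rectified), "camera_from_world" (4x4, takes a point from world to camera coordinates). Camera axes: x right, y down, z forward; pixel columns grow to the right and rows downward; lengths in m; the calibration is good to about 2 mm. A picture is of the moment at which its call begins. camera_params takes no time and is no camera call.
A pose or a line that the arm cannot do raises MotionError and nothing moves.
- sign_off(): hands the job in; it is judged then, once.
Trained networks look in the newest picture that a camera, given by its name, has taken for a name from the list of things; names that differ only in an ending like _2 or _b are one class to them, and where a whole thing is asked for, a point or a joint stands for the part that bears it (a point fixed in the world has none). Each returns a list of dicts, best first, with "confidence" (0 to 1); they miss things now and then, are a little off and sometimes report something else, mostly with a low value. They report only what shows in the picture. A call takes as long as a camera call. They do not tell look-alikes from the thing itself.
- look_for(camera, name): "at" ([column, row] in pixels, amid what is visible of it).
- tip_of(camera, name): "at" ([column, row] in pixels: a listed point, or the origin of a listed thing).
Readings, each from a call of its own:
- read_time_s(): time.
- read_qpos(): joint angles.
- read_joint_vel(): joint speeds.
- read_effort(): joint torques, N m.
- read_eef_pos(): TCP position.
- read_tcp_rot(): TCP orientation.
- read_ft_force(): force on the tool from outside, world axes, zero at the start.
- read_ft_torque(): the same for the moment, N m.
- read_finger_gap(): finger opening in m.
- read_grasp_force(): force on a finger pad.
Only numpy, scipy, OpenCV 4.12 (cv2) and the standard library are available. Lean on these libraries where they do the work, as an engineer would, in place of code of your own. Each camera call takes 0.05 s, during which the arm holds its last target. There are 200 camera calls.

## Working session

There is one attempt and no reset: what is moved stays moved. The work goes in short steps, each a Python script; the robot and the scene stay as the last script left them, time stands still between calls to the robot, and variables do not carry over. Pictures are saved under pics/ and viewed, at most 10 in all, crops included, and the job is handed in when it is done.

```bash
ls; mkdir -p pics; python3 - <<'E'
from bench import *
import cv2,numpy as np
ims=[]
for c in("side","top"):
    im=read_camera(c); cv2.imwrite(f"pics/{c}0.png",im[:,:,::-1])
    p=camera_params(c); print(c,np.round(p["K"],1).tolist(),np.round(p["dist_coeffs"],4),np.round(p["camera_from_world"],3).tolist())
    for n in("driver_handle","screw_slot","socket","dehumidifier","driver_tip"):
        print(n,[(np.round(d["at"]).tolist(),round(d["confidence"],2)) for d in tip_of(c,n)][:4])
    print("look",[(np.round(d["at"]).tolist(),round(d["confidence"],2)) for d in look_for(c,"driver_handle")][:4])
print(read_time_s(),read_tcp_rot(),read_ft_force())
E
```

```text
pics
side [[392.7, 0.0, 279.1], [0.0, 392.7, 208.6], [0.0, 0.0, 1.0]] [-0.1111  0.      0.      0.      0.    ] [[0.801, -0.598, 0.004, -0.501], [-0.323, -0.438, -0.839, 0.25], [0.503, 0.671, -0.544, 0.466], [0.0, 0.0, 0.0, 1.0]]
driver_handle [([330.0, 294.0], 0.61)]
screw_slot [([158.0, 157.0], 0.5)]
socket [([330.0, 309.0], 0.84)]
dehumidifier [([191.0, 203.0], 0.7)]
driver_tip [([388.0, 323.0], 0.91)]
look [([382.0, 352.0], 0.82), ([330.0, 292.0], 0.62)]
top [[448.5, 0.0, 293.5], [0.0, 448.5, 209.6], [0.0, 0.0, 1.0]] [-0.0308  0.      0.      0.      0.    ] [[-0.023, -1.0, -0.016, -0.005], [-0.986, 0.025, -0.166, 0.604], [0.166, 0.012, -0.986, 0.869], [0.0, 0.0, 0.0, 1.0]]
driver_handle [([412.0, 244.0], 0.62), ([438.0, 229.0], 0.5)]
screw_slot [([146.0, 269.0], 0.43)]
socket [([403.0, 241.0], 0.94)]
dehumidifier [([181.0, 256.0], 0.8)]
driver_tip [([419.0, 207.0], 0.55)]
look [([435.0, 228.0], 0.82), ([412.0, 243.0], 0.74)]
0.7 [9.88257330e-01 1.52798719e-01 2.47139242e-05 4.41318090e-06] [-0.36591526 -0.24102462 -0.01743519]
```

View pics/side0.png

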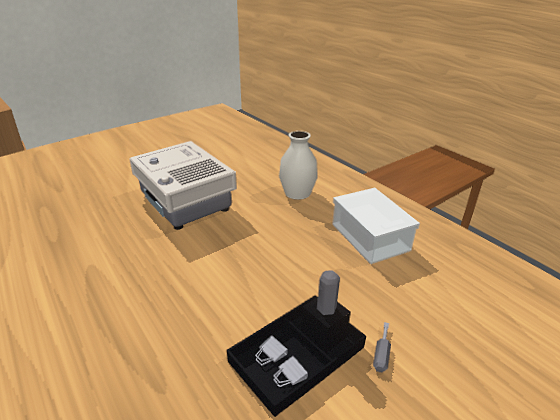

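View pics/top0.png

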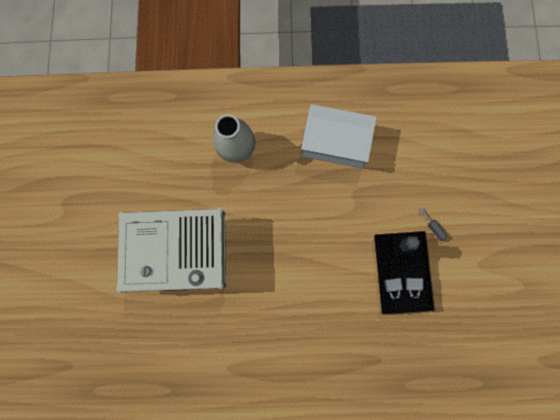

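The side view shows the driver handle in the tray block at (330,292) and a small look-alike driver at (382,350). The dehumidifier's screw is at about (154,160), with a dial at (165,181). In the top view the handle is at (411,243), the screw at (146,270) and the dial look-alike at (196,277).

```bash
cat > h.py <<'E'
from bench import *
import cv2,numpy as np
from scipy.optimize import least_squares
from scipy.spatial.transform import Rotation as R
P={c:camera_params(c) for c in("side","top")}
def proj(c,X):
    p=P[c];T=np.array(p["camera_from_world"])
    return cv2.projectPoints(np.atleast_2d(X).astype(float),cv2.Rodrigues(T[:3,:3])[0],T[:3,3],np.array(p["K"]),np.array(p["dist_coeffs"]))[0][:,0]
def tri(obs,z=None):
    f=lambda x:np.concatenate([(proj(c,x if z is None else [x[0],x[1],z])[0]-uv) for c,uv in obs])
    s=least_squares(f,[.5,0,.1] if z is None else [.5,0]); return s.x,s.fun
def down(yaw): # tool y axis (closing line) at world angle yaw
    return R.from_matrix(np.c_[[np.sin(yaw),-np.cos(yaw),0],[-(-np.cos(yaw)),np.sin(yaw),0],[0,0,-1]]).as_quat()
E
python3 - <<'E'
from h import *
print(R.from_quat(down(.3)).as_matrix())
print(R.from_quat(read_tcp_rot()).as_matrix().round(3).tolist())
def best(c,f,n,k=0):return f(c,n)[k]["at"]
for c in P: read_camera(c)
for n in("socket","screw_slot","dehumidifier"):
    o=[(c,tip_of(c,n)[0]["at"]) for c in P]; print(n,tri(o),[tri([q],{"socket":.058,"screw_slot":.102,"dehumidifier":0}[n])[0] for q in o])
o=[("side",tip_of("side","driver_handle")[0]["at"]),("top",tip_of("top","driver_handle")[0]["at"])]
print("handle",o,tri(o),[tri([q],.090)[0] for q in o])
a=cv2.imread("pics/top0.png");b=cv2.imread("pics/side0.png")
z=lambda i,x,y,w,h:cv2.resize(i[y:y+h,x:x+w],(400,300),interpolation=cv2.INTER_CUBIC)
cv2.imwrite("pics/c1.png",np.vstack([np.hstack([z(a,105,200,132,99),z(a,365,220,80,60)]),np.hstack([z(b,125,135,120,90),z(b,290,260,80,60)])]))
E
```

```text
Traceback (most recent call last):
  File "h.py", line 13, in down
    return R.from_matrix(np.c_[[np.sin(yaw),-np.cos(yaw),0],[-(-np.cos(yaw)),np.sin(yaw),0],[0,0,-1]]).as_quat()
           ~~~~~~~~~~~~~^^^^^^^^^^^^^^^^^^^^^^^^^^^^^^^^^^^^^^^^^^^^^^^^^^^^^^^^^^^^^^^^^^^^^^^^^^^^^^
  File "scipy/spatial/transform/_rotation.pyx", line 1143, in scipy.spatial.transform._rotation.Rotation.from_matrix
ValueError: Non-positive determinant (left-handed or null coordinate frame) in rotation matrix 0: [[ 0.29552021  0.95533649  0.        ]
 [-0.95533649  0.29552021  0.        ]
 [ 0.          0.         -1.        ]].
```

```bash
python3 - <<'E'
s=open('h.py').read().split('\n    return R.from_matrix')[0]
open('h.py','w').write(s+'\n    s,c=np.sin(yaw),np.cos(yaw)\n    return R.from_matrix(np.c_[[-s,c,0],[c,s,0],[0,0,-1]]).as_quat()\n')
E
python3 - <<'E'
from h import *
print(R.from_quat(read_tcp_rot()).as_matrix().round(3).tolist())
for c in P: read_camera(c)
for n in("socket","screw_slot","dehumidifier"):
    o=[(c,tip_of(c,n)[0]["at"]) for c in P]; print(n,tri(o),[tri([q],{"socket":.058,"screw_slot":.102,"dehumidifier":0}[n])[0] for q in o])
o=[(c,tip_of(c,"driver_handle")) for c in P];o=[(c,next(d["at"] for d in l if np.hypot(*(np.array(d["at"])-({"side":(330,292),"top":(412,243)}[c])))<12)) for c,l in o]
print("handle",o,tri(o),[tri([q],.090)[0] for q in o])
a=cv2.imread("pics/top0.png");b=cv2.imread("pics/side0.png")
z=lambda i,x,y,w,h:cv2.resize(i[y:y+h,x:x+w],(400,300),interpolation=cv2.INTER_CUBIC)
cv2.imwrite("pics/c1.png",np.vstack([np.hstack([z(a,105,200,132,99),z(a,365,220,80,60)]),np.hstack([z(b,125,135,120,90),z(b,290,260,80,60)])]))
E
```

```text
[[0.953, 0.302, 0.0], [0.302, -0.953, -0.0], [0.0, 0.0, -1.0]]
socket (array([ 0.52498434, -0.24189848,  0.05805609]), array([ 1.56561835, -0.28680179, -1.23347891,  1.95341518])) [array([ 0.52293851, -0.2409514 ]), array([ 0.5288415, -0.2446306])]
screw_slot (array([0.48662648, 0.26189585, 0.11125485]), array([-0.27416428,  0.02494225,  0.0780425 , -0.23081296])) [array([0.49342356, 0.28163218]), array([0.48658324, 0.26522938])]
dehumidifier (array([0.52534713, 0.21543161, 0.00371394]), array([-4.66512758,  0.54366262,  1.61785242, -4.18113818])) [array([0.53717558, 0.2170121 ]), array([0.51677391, 0.2197322 ])]
handle [('side', [328.9, 292.0]), ('top', [412.6, 242.8])] (array([ 0.52358475, -0.24623584,  0.09449875]), array([ 0.84068075, -0.15687068, -0.67726887,  1.04848919])) [array([ 0.52584216, -0.24266082]), array([ 0.52595815, -0.24880445])]
```

View pics/c1.png

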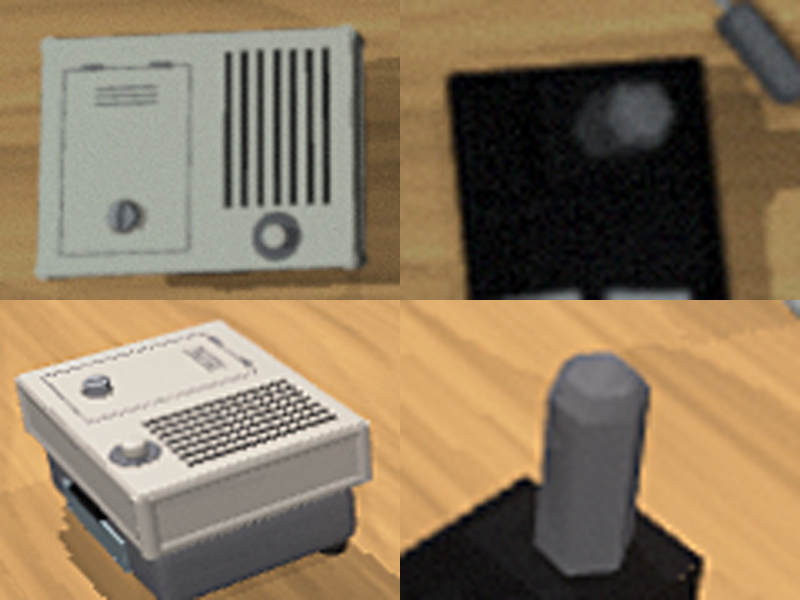

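The crops show the slot running nearly along world x at top-view crop (125,215). The hex handle appears to have corners left and right, so its flats roughly face ±x. I'll fit the dehumidifier pose from its top corners and grip the handle.

```bash
python3 - <<'E'
from h import *
t=np.array([(43,38),(353,30),(357,272),(38,277)])*.33+(105,200)   # +x+y,+x-y,-x-y,-x+y
s=np.array([(20,78),(218,22),(370,120),(150,195)])*.3+(125,135)   # -x+y,+x+y,+x-y,-x-y
loc=np.array([(1,1),(1,-1),(-1,-1),(-1,1)])*(.075,.1)
def W(p,l,z):
    c,si=np.cos(p[2]),np.sin(p[2]);return np.c_[l@np.array([[c,si],[-si,c]])+p[:2],np.full(len(l),z)]
def f(p,w):
    r=[]
    if w!="side": r.append(proj("top",W(p,loc,.095))-t)
    if w!="top": r.append(proj("side",W(p,loc[[3,0,1,2]],.095))-s)
    return np.concatenate(r).ravel()
for w in("top","side","both"):
    q=least_squares(lambda p:f(p,w),[.53,.22,0]);print(w,q.x,"res",abs(q.fun).max(),"screw",W(q.x,np.array([[-.04,.045]]),.102))
for y in (0,np.pi):
  for p in((.5245,-.244,.12),(.487,.265,.17)):
    for d in(0,-1.5): 
        k=inverse_kinematics(p,down(y+d));print(y,p[0],d,None if k is None else np.round(k,2))
E
```

```text
top [0.5221111  0.220372   0.00555351] res 1.3779514731969584 screw [[0.48186181 0.26514916 0.102     ]]
side [0.52705883 0.21647934 0.03786707] res 0.9634193081493834 screw [[0.48538389 0.25993276 0.102     ]]
both [0.52469529 0.21911681 0.01863454] res 3.4815266090912473 screw [[0.48386373 0.26336366 0.102     ]]
0 0.5245 0 [ 0.73  0.44 -0.44  1.86  0.23  0.89  0.18]
0 0.5245 -1.5 [ 0.53  0.41 -0.2   1.87  0.1   0.87 -1.22]
0 0.487 0 [ 0.23  0.48 -0.98  1.87  0.46  1.04 -0.93]
0 0.487 -1.5 [ 0.27  0.51 -1.04  1.86  0.5   1.06 -2.47]
3.141592653589793 0.5245 0 [ 0.32  0.4   0.06  1.88 -0.03  0.86 -2.75]
3.141592653589793 0.5245 -1.5 [ 0.85  0.47 -0.59  1.85  0.32  0.92  1.75]
3.141592653589793 0.487 0 [ 0.39  0.64 -1.24  1.86  0.67  1.14  2.05]
3.141592653589793 0.487 -1.5 [ 0.32  0.55 -1.12  1.86  0.56  1.09  0.63]
```

```bash
python3 - <<'E'
from h import *
q=down(0);x,y=.5245,-.2445
move_gripper(.06,30)
move_ptp([x,y,.21],q)
movel([x,y,.098],q,.12); print(read_ft_force())
move_gripper(.0,30); print(read_finger_gap(),read_grasp_force(),read_ft_force(),read_ft_torque(),read_eef_pos(),read_time_s())
E
```

```text
[ 0.10005141 -0.34321485  0.26056919]
0.023732597330728664 31.67595855135005 [0.10625907 0.27604678 2.37952949] [ 0.01670491  0.11459696 -0.00182281] [ 0.52510054 -0.24474548  0.09883266] 4.8833
```

```bash
python3 - <<'E'
from h import *
p=np.array(read_eef_pos());q=down(0);print(p)
move_gripper(.0,60)
movel([p[0],p[1],.26],q,.15); print(read_ft_force())
# hover near screw, offset to sit in front of it
k=inverse_kinematics([.484,.2625,.102+.0908+.03],q);print(np.round(k,2))
move_j(k); print(read_eef_pos(),read_time_s(),read_finger_gap())
im=read_camera("side");t=tip_of("side","driver_tip");print(t,tip_of("side","screw_slot"))
print(proj("side",[.484,.2625,.132]),proj("side",[.484,.2625,.102]))
u,v=map(int,proj("side",[.484,.2625,.132])[0])
c=im[v-45:v+45,u-60:u+60,::-1];cv2.imwrite("pics/s2.png",cv2.resize(c,(800,600),interpolation=cv2.INTER_CUBIC));print(u,v)
im=read_camera("top");cv2.imwrite("pics/t2.png",im[:,:,::-1])
E
```

```text
[ 0.52510054 -0.24474548  0.09883266]
[-0.42397616  0.14411304 -1.01601687]
[ 0.2   0.36 -0.92  1.83  0.32  1.11 -0.83]
[0.48505984 0.26083984 0.22261151] 8.1833 0.023067111920914773
[{'at': [388.2, 323.3], 'confidence': 0.6}, {'at': [153.4, 144.6], 'confidence': 0.57}] [{'at': [155.0, 154.1], 'confidence': 0.59}]
[[151.28945222 146.00202795]] [[153.55176942 158.87303001]]
151 146
```

View pics/s2.png

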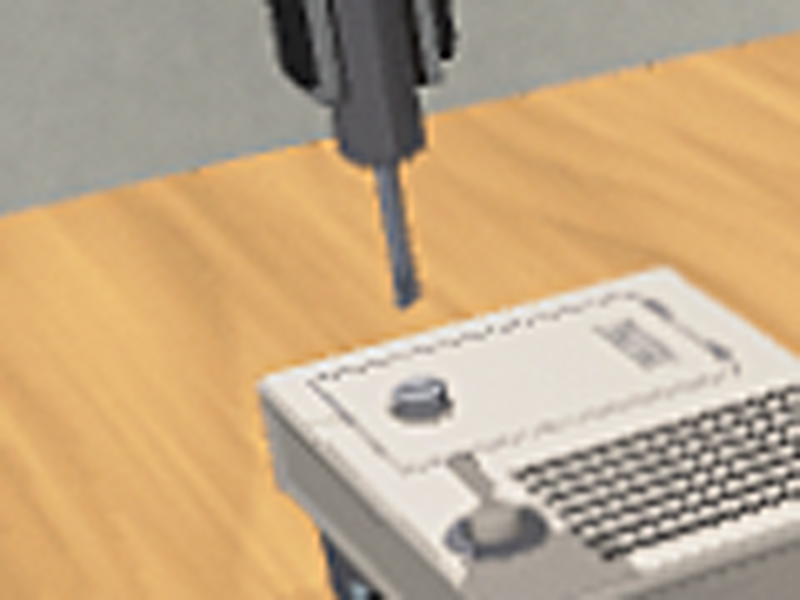

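The tip is at side pixel (151.8,146.8) and the screw top at about (154.2,159). I'll bring the driver near the side camera at three yaws to see the blade's orientation and any tip offset.

```bash
python3 - <<'E'
from h import *
pause(.2);print(read_eef_pos(),read_qpos())
X=np.array([.42,-.16,.32]);out=[]
for d in(-37,23,-97):
    k=inverse_kinematics(X,down(np.radians(d)))
    if k is None: print(d,None);continue
    move_j(k);pause(.3);p=np.array(read_eef_pos());tp=p-[0,0,.0908];uv=proj("side",tp)[0]
    im=read_camera("side");print(d,p.round(4),np.round(k,2),"exp",uv,[(a["at"],a["confidence"]) for a in tip_of("side","driver_tip")])
    u,v=map(int,uv);c=im[v-50:v+20,u-22:u+23,::-1];print(u,v);out.append(cv2.resize(c,None,fx=5.9,fy=5.9,interpolation=cv2.INTER_CUBIC))
cv2.imwrite("pics/s3.png",np.hstack(out));print(read_time_s())
E
```

```text
[0.48418568 0.26221025 0.22281162] [ 0.20311697  0.3600419  -0.9149775   1.8317228   0.31794291  1.10513259
 -0.82687759]
-37 [ 0.4203 -0.1593  0.3199] [ 1.1  -0.04 -0.79  1.94 -0.03  1.23 -0.33] exp [219.80952875 201.54746452] [([221.2, 203.6], 0.72), ([386.9, 324.3], 0.63)]
219 201
23 [ 0.42 -0.16  0.32] [ 1.07 -0.04 -0.76  1.94 -0.03  1.23  0.72] exp [219.88250085 201.76747007] [([385.4, 326.9], 0.83), ([222.9, 200.6], 0.75)]
219 201
-97 [ 0.42 -0.16  0.32] [ 1.13 -0.04 -0.82  1.94 -0.03  1.23 -1.37] exp [219.86550159 201.76984544] [([226.7, 200.5], 0.78), ([385.1, 321.9], 0.66)]
219 201
14.1917
```

View pics/s3.png

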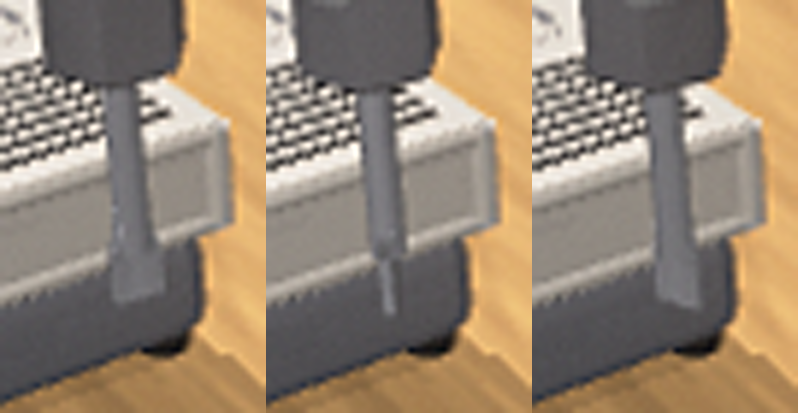

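Only the 23° view is thin, so the blade axis is at tool yaw + 30°. The tip swing shows the driver sits about 2.9 mm along tool +x in the grip. Next I'll hover just above the screw at slot yaw.

```bash
cat >> h.py <<'E'
OFF=np.array([.0029,.0003]); TL=.0908
def tcp_for(tip,yaw): # TCP position putting the blade tip at 'tip' with tool yaw
    M=R.from_quat(down(yaw)).as_matrix(); return np.array(tip)-M[:,:2]@OFF+[0,0,TL]
def tip_now(yaw=None):
    M=R.from_quat(read_tcp_rot()).as_matrix(); return np.array(read_eef_pos())+M[:,:2]@OFF-[0,0,TL]
E
python3 - <<'E'
from h import *
print("tip exp s2",proj("side",[.4853,.2637,.1318]),"seen 151.35,146.35")
print("screw side",tri([("side",(153.75,158.65))],.102)[0],"top",tri([("top",(145.9,270.6))],.102)[0])
yaw=-.16-np.pi/6+np.pi
tip=[.4835,.2635,.102+.008]
k=inverse_kinematics(tcp_for([.4835,.2635,.16],yaw),down(yaw));print(np.round(k,2))
k2=inverse_kinematics(tcp_for(tip,yaw-1.75),down(yaw-1.75));print(np.round(k2,2))
move_j(k);movel(tcp_for(tip,yaw),down(yaw),.1);pause(.3)
print(tip_now(),read_time_s(),read_ft_force())
im=read_camera("side");u,v=153,155
a=cv2.resize(im[v-20:v+17,u-24:u+25,::-1],None,fx=16,fy=16,interpolation=cv2.INTER_CUBIC)
print(proj("side",tip_now()),proj("side",[.4835,.2635,.102]))
cv2.imwrite("pics/s4.png",a)
E
```

```text
tip exp s2 [[151.68169909 145.75071137]] seen 151.35,146.35
screw side [0.48476131 0.26329654] top [0.48409466 0.26399845]
[ 0.42  0.48 -1.23  1.79  0.48  1.22  1.5 ]
[ 0.34  0.49 -1.12  1.85  0.49  1.12 -0.25]
[0.48384065 0.26378197 0.11062195] 17.5833 [ 0.01652059  0.09012542 -1.07465526]
[[152.61611555 155.10996245]] [[153.16023247 158.77349209]]
```

View pics/s4.png

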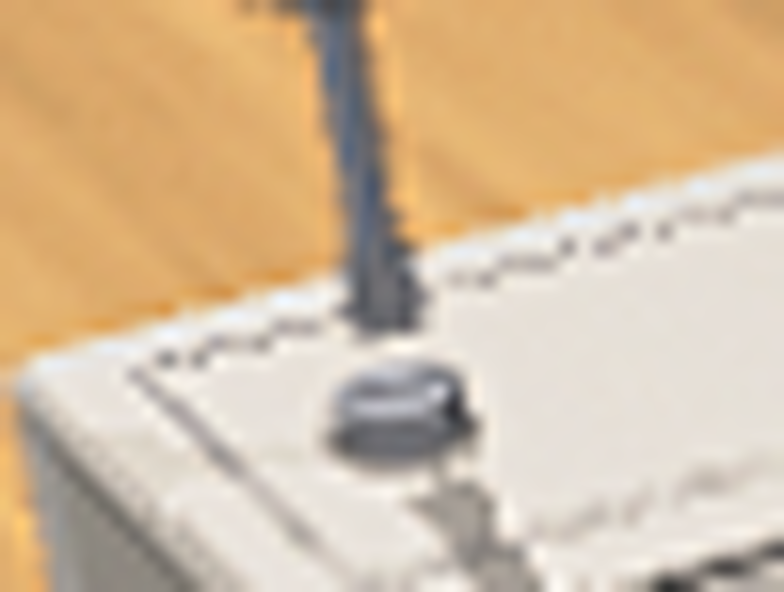

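The tip sits at (152.8,154.8) and the screw's top face at about (153.6,158.6), matching the projections. I'll descend and feel for contact.

```bash
cat >> h.py <<'E'
def F(n=4):
    return np.mean([read_ft_force() for _ in range(n)],axis=0)
E
python3 - <<'E'
from h import *
yaw=-.16-np.pi/6+np.pi;q=down(yaw);S=[.4842,.2638]
movel(tcp_for([*S,.1065],yaw),q,.05);pause(.2);f0=F();np.save("f0.npy",f0);print(f0,read_time_s(),tip_now())
for z in np.arange(.1045,.0955,-.0007):
    movel(tcp_for([*S,z],yaw),q,.02);pause(.05);f=F()-f0;t=tip_now();print(round(z,4),t.round(4),f.round(2),np.round(read_ft_torque(),3))
    if f[2]>3.0 or abs(f[:2]).max()>4: break
print(read_time_s())
E
```

```text
[-0.15402551  0.02015622 -0.4006363 ] 18.0833 [0.4842018  0.263812   0.10648723]
0.1045 [0.4841 0.2637 0.1044] [-0.71  0.7  -0.72] [-0.007 -0.025 -0.013]
0.1038 [0.4842 0.2638 0.1038] [-0.25  0.44  0.31] [ 0.    -0.024  0.008]
0.1031 [0.4842 0.2638 0.1031] [ 0.02  0.2  -1.13] [ 0.062 -0.021 -0.054]
0.1024 [0.4842 0.2638 0.1024] [ 0.67 -0.26 -1.21] [-0.009 -0.024 -0.02 ]
0.1017 [0.4843 0.2639 0.102 ] [-0.7  -0.81  2.07] [-0.058  0.084 -0.008]
0.101 [0.4843 0.2639 0.1012] [-0.19  0.39  2.48] [-0.039  0.086 -0.028]
0.1003 [0.4843 0.2639 0.1004] [ 0.39 -1.44  2.25] [-0.093  0.067  0.027]
0.0996 [0.4843 0.2639 0.0997] [ 0.05 -0.26  1.9 ] [-0.051 -0.015  0.048]
0.0989 [0.4843 0.2639 0.099 ] [ 0.68 -0.52  2.56] [-0.021 -0.027 -0.017]
0.0982 [0.4842 0.2639 0.0983] [0.21 0.55 3.05] [-0.01   0.022 -0.012]
21.0833
```

```bash
cat >> h.py <<'E'
def Fa(n=5):
    r=[]
    for _ in range(n): r.append(read_ft_force());pause(.012)
    return np.mean(r,axis=0)-[0,0,-.9]
E
python3 - <<'E'
from h import *
S=np.array([.4842,.2638]);y0=-.16-np.pi/6+np.pi;done=False
movel(tcp_for([*S,.1005],y0),down(y0),.03)
for dy in(0,.07,-.07,.14,-.14):
    yaw=y0+dy
    seq=[-.0016,-.0008,0,.0008,.0016]
    if dy in(.07,.14): seq=seq[::-1]
    if dy==0: seq=[0,.0008,.0016,.0004,-.0008,-.0016]
    for o in seq:
        movel(tcp_for([S[0],S[1]+o,.1005],yaw),down(yaw),.015);f=Fa();print(dy,o,f.round(2),tip_now().round(4)[2])
        if f[2]<1.3: f=Fa(8);print("chk",f.round(2))
        if f[2]<1.3: done=True;break
    if done or read_time_s()>32:break
print(done,read_time_s())
E
```

```text
0 0 [-0.14  0.43  2.65] 0.1005
0 0.0008 [ 0.42 -0.95  3.09] 0.1003
0 0.0016 [ 0.32 -2.2   2.66] 0.1003
0 0.0004 [ 0.15 -0.26  2.76] 0.1006
0 -0.0008 [0.25 1.07 2.76] 0.1008
0 -0.0016 [-0.27  1.67  2.84] 0.1006
0.07 0.0016 [ 0.24 -1.77  3.2 ] 0.1
0.07 0.0008 [-0.09 -1.88  2.84] 0.1004
0.07 0 [ 0.21 -1.12  2.98] 0.1006
0.07 -0.0008 [0.15 0.65 2.76] 0.1007
0.07 -0.0016 [0.47 2.   3.06] 0.1008
-0.07 -0.0016 [-0.22  1.11  3.17] 0.1005
-0.07 -0.0008 [-0.72 -0.27  2.77] 0.1003
-0.07 0 [-0.73 -1.32  2.75] 0.1002
-0.07 0.0008 [-0.2  -1.8   2.85] 0.1005
-0.07 0.0016 [-0.37 -0.03 -0.4 ] 0.1002
chk [ 0.28  0.17 -0.34]
True 26.2333
```

```bash
python3 - <<'E'
from h import *
S=np.array([.4842,.2638+.0016]);yaw=-.16-np.pi/6+np.pi-.07;q=down(yaw)
for z in(.0995,.0988,.0981,.0974,.0967):
    movel(tcp_for([*S,z],yaw),q,.02);f=Fa();print(z,f.round(2),tip_now().round(4))
    if f[2]>2.5:break
z=z+.0012 
for o in(.0006,.0012,-.0006,-.0012,-.0018,0):
    movel(tcp_for([S[0],S[1]+o,z],yaw),q,.015);f=Fa();print(o,f.round(2),tip_now().round(4),np.round(read_ft_torque(),3))
print(read_time_s())
im=read_camera("side");u,v=153,155
cv2.imwrite("pics/s5.png",cv2.resize(im[v-28:v+9,u-24:u+25,::-1],None,fx=16,fy=16,interpolation=cv2.INTER_CUBIC))
E
```

```text
0.0995 [ 0.24  1.26 -0.89] [0.484  0.2659 0.0994]
0.0988 [ 0.07  1.64 -0.2 ] [0.4841 0.2658 0.0989]
0.0981 [ 0.25  2.14 -0.2 ] [0.4843 0.2658 0.0983]
0.0974 [0.35 2.29 2.6 ] [0.4844 0.2659 0.0979]
0.0006 [0.53 1.39 0.83] [0.4842 0.2659 0.0985] [ 0.564 -0.09   0.02 ]
0.0012 [0.27 1.04 0.07] [0.4842 0.2661 0.0984] [ 0.312 -0.157  0.03 ]
-0.0006 [ 0.76  3.2  -1.77] [0.484  0.2654 0.0985] [ 0.962 -0.207 -0.024]
-0.0012 [ 0.98  4.85 -2.59] [0.484  0.2651 0.0987] [ 1.436 -0.144 -0.03 ]
-0.0018 [ 0.5   6.06 -2.62] [0.484  0.2649 0.0988] [ 1.677 -0.098 -0.008]
0 [ 0.06  4.05 -1.03] [0.4841 0.2654 0.0987] [1.161e+00 2.000e-03 1.000e-03]
29.1833
```

View pics/s5.png

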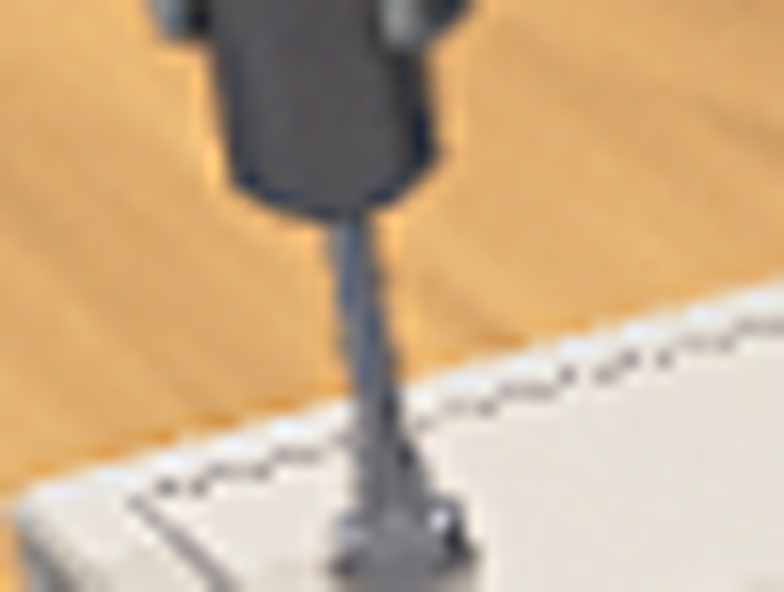

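The blade is in the slot. The side forces show it rests on the −y wall, so I'll find the other wall and centre it.

```bash
python3 - <<'E'
from h import *
S=np.array([.4842,.2638+.0016]);yaw=-.16-np.pi/6+np.pi-.07;q=down(yaw);z=.0986
for o in(.0012,.0018,.0024,.003,.0036):
    movel(tcp_for([S[0],S[1]+o,z],yaw),q,.02);f=Fa();print(o,f.round(2),tip_now().round(4))
    if f[1]<-1.5:break
print(read_time_s())
E
```

```text
0.0012 [-0.31  1.52  0.31] [0.4843 0.2658 0.0985]
0.0018 [-0.04 -0.01 -0.37] [0.4844 0.2661 0.0983]
0.0024 [ 0.01 -1.02 -0.35] [0.4842 0.267  0.0983]
0.003 [ 0.14 -2.25 -0.59] [0.4843 0.2673 0.0983]
30.4
```

```bash
python3 - <<'E'
from h import *
yaw=-.16-np.pi/6+np.pi-.07;q=down(yaw);C=[.4842,.2673]
movel(tcp_for([*C,.0975],yaw),q,.02);z=.0975;last=3.5
while z>.084:
    z-=.0008
    movel(tcp_for([*C,z],yaw),q,.02);f=Fa(4);print(round(z,4),f.round(2),tip_now().round(4))
    if f[2]>8.5 or abs(f[:2]).max()>6:break
print(read_time_s(),np.round(read_ft_torque(),3))
E
```

```text
0.0967 [-0.58 -2.59  2.19] [0.4843 0.2672 0.0968]
0.0959 [-0.26 -2.95  3.09] [0.4843 0.2672 0.0959]
0.0951 [-0.48 -3.24  3.14] [0.4843 0.2672 0.0951]
0.0943 [-0.24 -3.04  3.46] [0.4843 0.2672 0.0943]
0.0935 [-0.1  -2.84  3.96] [0.4843 0.2672 0.0935]
0.0927 [ 0.35 -3.4   3.17] [0.4843 0.2673 0.0927]
0.0919 [-1.05 -3.68  6.51] [0.4843 0.2673 0.0924]
0.0911 [-1.29 -4.74  8.83] [0.4844 0.2675 0.0922]
32.9167 [-1.333  0.401 -0.043]
```

```bash
python3 - <<'E'
from h import *
yaw=-.16-np.pi/6+np.pi-.07;C=np.array([.4842,.2673-.0006]);z=.0915;y0=yaw
for d in np.r_[0,np.arange(.12,1.41,.16),1.42]:
    yaw=y0-d;movel(tcp_for([*C,z],yaw),down(yaw),.02 if d==0 else .15)
    f=Fa(4);t=np.array(read_ft_torque());print(round(d,2),f.round(2),"T",t.round(3),tip_now().round(4),C.round(4))
    if np.linalg.norm(f)>15: print("STOP");break
    C=C+np.clip(f[:2]*.00015,-.0006,.0006)
    z+=np.clip((f[2]-8)*.0001,-.0002,.0003)
np.save("st.npy",[*C,z,yaw]);print(read_time_s(),z)
E
```

```text
0.0 [-1.1  -3.62  6.89] T [-1.09   0.307  0.028] [0.4843 0.2672 0.0923] [0.4842 0.2667]
0.12 [-0.9  -3.27  6.84] T [-0.911  0.325  0.007] [0.4842 0.267  0.0923] [0.484  0.2662]
0.28 [-0.4  -3.02  7.24] T [-0.815  0.315  0.065] [0.4841 0.267  0.0923] [0.4839 0.2657]
0.44 [-0.62 -1.51  6.63] T [-0.627  0.243  0.065] [0.484  0.2669 0.0923] [0.4838 0.2652]
0.6 [-1.04 -2.3   6.29] T [-0.599  0.206  0.044] [0.484  0.267  0.0923] [0.4837 0.265 ]
0.76 [-0.51 -1.65  6.81] T [-0.486  0.202  0.027] [0.484  0.267  0.0923] [0.4836 0.2646]
0.92 [-0.33 -1.14  7.24] T [-0.387  0.252 -0.025] [0.4841 0.267  0.0923] [0.4835 0.2644]
1.08 [-0.7  -1.12  6.8 ] T [-0.312  0.15   0.015] [0.4841 0.2671 0.0923] [0.4835 0.2642]
1.24 [ 0.08 -0.57  7.02] T [-0.26   0.131  0.029] [0.4842 0.2671 0.0923] [0.4834 0.2641]
1.4 [-0.54 -0.67  7.09] T [-0.197  0.121  0.01 ] [0.4843 0.2672 0.0922] [0.4834 0.264 ]
1.42 [-0.41 -0.57  7.18] T [-0.153  0.106  0.035] [0.4843 0.2671 0.0923] [0.4833 0.2639]
36.5167 0.09030439934726395
```

```bash
python3 - <<'E'
from h import *
x,y,z,yaw=np.load("st.npy");C=np.array([x,y])
movel(tcp_for([*C,z+.0015],yaw+.07),down(yaw+.07),.05)
yaw+=.07;q=down(yaw)
for zz in(.0955,.099,.104): movel(tcp_for([*C,zz],yaw),q,.04);f=Fa(3);print(zz,f.round(2),tip_now().round(4))
movel(tcp_for([*C,.17],yaw),q,.15);im0=read_camera("side")
S=[.525,-.2418,.10];out=[cv2.resize(im0[145:145+35,135:135+35,::-1],(350,350),interpolation=cv2.INTER_CUBIC)]
k=inverse_kinematics(tcp_for([.525,-.2418,.2],0),down(0));move_j(k)
for w in(0,-np.pi/2):
    k=inverse_kinematics(tcp_for(S,w),down(w));move_j(k);pause(.3)
    im=read_camera("side");t=tip_now();uv=proj("side",t)[0];u,v=map(int,uv);print(w,t.round(4),uv,u,v,np.round(k,2))
    out.append(cv2.resize(im[v-14:v+21,u-17:u+18,::-1],(350,350),interpolation=cv2.INTER_CUBIC))
o=np.hstack(out);cv2.imwrite("pics/s6.png",cv2.resize(o,(798,266)) if 0 else np.vstack([np.hstack(out[1:]),np.hstack([out[0][:240],out[0][:240]*0])])[:, :800])
print(read_time_s(),proj("side",[.525,-.2418,.058]))
E
```

```text
0.0955 [2.98 1.74 0.43] [0.484  0.2639 0.0954]
0.099 [-0.41 -0.71  0.92] [0.4817 0.2628 0.0981]
0.104 [-0.4   0.07 -0.33] [0.483  0.2638 0.1041]
0 [ 0.5261 -0.2422  0.1017] [329.49968372 285.35074832] 329 285 [ 1.04  0.44 -0.83  1.8   0.36  1.07  0.08]
-1.5707963267948966 [ 0.525  -0.2418  0.0999] [328.57264889 286.52471293] 328 286 [ 0.81  0.36 -0.53  1.81  0.21  1.03 -1.37]
42.6 [[326.22297492 308.49355063]]
```

View pics/s6.png

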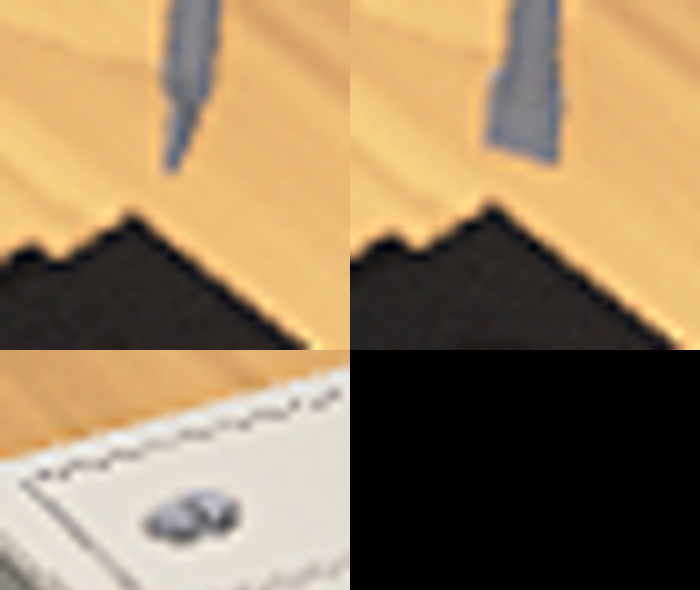

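The cropped view shows the screw staying down with its slot turned across. The tip is within about 1.5 mm of prediction. I'm now inserting the driver at the original grasp pose, feeling for the hole edge.

```bash
python3 - <<'E'
from h import *
q=down(0);B=np.array([.5251,-.2443]);Z=lambda t:t+TL
move_j(inverse_kinematics([*B,Z(.085)],q));movel([*B,Z(.062)],q,.08);pause(.2)
ok=False
for o in[(0,0),(0,.0015),(0,-.0015),(.0015,0),(-.0015,0),(.0015,.0015),(-.0015,.0015),(.0015,-.0015),(-.0015,-.0015),(0,.003),(0,-.003)]:
    c=B+o;movel([*c,Z(.0605)],q,.05);movel([*c,Z(.0545)],q,.03);f=Fa(4);t=tip_now();print(o,f.round(2),t.round(4))
    if f[2]<3: ok=True;break
if ok:
    for z in np.arange(.05,.0075,-.005):
        movel([*c,Z(z)],q,.06);f=Fa(3);print(round(z,3),f.round(2),tip_now()[2].round(4))
        c=c+np.clip(f[:2]*.0002,-.0008,.0008)
        if f[2]>8 or abs(f[:2]).max()>12:break
np.save("c.npy",c);print(ok,read_time_s())
E
```

```text
(0, 0) [ 0.08  0.4  -0.29] [ 0.5252 -0.2413  0.0542]
0.05 [-0.49 -0.37 -0.  ] 0.0497
0.045 [ 0.01  0.07 -0.56] 0.0446
0.04 [-0.45 -0.27  0.39] 0.0397
0.035 [-0.23 -0.14 -0.2 ] 0.0346
0.03 [-0.02  0.14  0.01] 0.0296
0.025 [ 0.02 -0.08 -0.38] 0.0246
0.02 [ 0.4  -0.03 -0.18] 0.0196
0.015 [ 0.24  0.59 -0.18] 0.0146
0.01 [-0.56 -0.08 -0.09] 0.0096
True 47.65
```

```bash
python3 - <<'E'
from h import *
q=down(0);c=np.load("c.npy");Z=lambda t:t+TL
for z in(.009,.0082,.0074,.0068,.0062):
    movel([*c,Z(z)],q,.03);f=Fa(4);print(z,f.round(2),tip_now()[2].round(4))
    if f[2]>2.5:break
move_gripper(.06,20);pause(.3)
p=read_eef_pos();movel([p[0],p[1],.22],q,.12);k=inverse_kinematics([.42,-.35,.3],q)
if k is not None: move_j(k)
pause(.3);ims=[]
for cam,u,v in(("side",330,290),("top",412,243)):
    im=read_camera(cam);print([(d["at"],round(d["confidence"],2)) for d in tip_of(cam,"driver_handle")]);ims.append(cv2.resize(im[v-30:v+30,u-40:u+40,::-1],(400,300),interpolation=cv2.INTER_CUBIC))
cv2.imwrite("pics/f.png",np.hstack(ims));print(read_time_s(),read_finger_gap())
E
```

```text
0.009 [-0.12 -0.04 -0.41] 0.009
0.0082 [-0.67 -0.02 -0.  ] 0.0082
0.0074 [-2.14  0.69  5.97] 0.0081
[([379.1, 355.7], 0.88), ([328.6, 294.5], 0.73)]
[([439.2, 230.5], 0.77), ([412.3, 242.8], 0.64)]
51.625 0.05980008908564311
```

View pics/f.png

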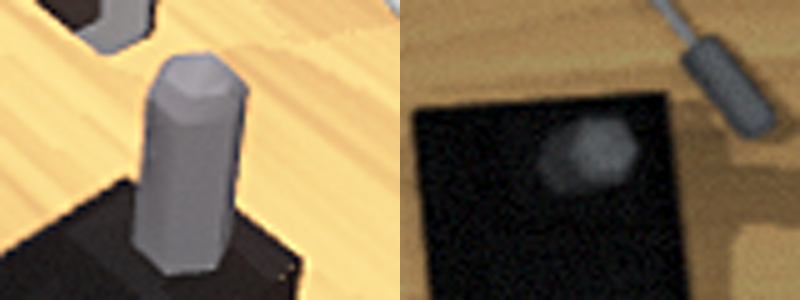

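The driver stands upright and home, with its handle on the block at side (329,293) and top (412,243). The gripper is clear.

```bash
python3 -c "
from bench import *
print(sign_off())"
```

```text
the job is handed in; nothing more can be done
None
```

I handed the job in: the screw was pushed down and turned to about 1.57 rad (my estimate), and the last view showed it staying down. The driver stands upright, fully home in its socket, with the gripper clear; I was not shown the verdict.

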